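# Index the die table of the eye press to the loaded die

### The arm

A 6-joint arm with a two-finger parallel gripper is mounted at the origin on the work surface. World frame = base frame: x ahead of the robot, y to its left, z up, the work surface at z = 0. Lengths are in m, angles in rad, forces in N, time in s.
With the tool pointing down it reaches from about 0.425 to 0.95 m from the base axis. Payload 14.7 kg.
Tool frame: the origin (TCP) lies on the mounting face of the last link; the fingertips stand 173 mm ahead of it and the grasp point (between the pads) lies 155 mm ahead of it; z points along the fingers, y is the direction in which the jaws open and shut (so a half turn about z gives the same grasp; the last joint's range is limited). The gripper opens to 85 mm and grips with 20 to 120 N. Pads are 22 mm wide; open, the fingers measure 114 mm over their backs; the gripper's body (76 mm by 85 mm) begins 54 mm behind the grasp point. The pads swing forward as they close: fully open they stand 13 mm farther back than shut.
Start: joints at [-1.35, 0.48, 1.596, -0, 1.065, -0.047], TCP at [0.172, -0.627, 0.405] pointing down, gripper open.
Joint ranges: [-2.75, 2.75], [-0.82, 2.05], [0.23, 2.67], [-1.56, 4.7], [0.09, 2.69], [-2.92, 2.92]. Speed limits (rad/s): [1.89, 1.89, 2.39, 3.01, 3.01, 3.01].

### API

Orientations are given as a rotation vector (axis times angle).
In Python, from plant import observe, viewer, robot gives the robot as it stands.
- The arm moves only by the tool send_rows, never from a script. Its argument "steps" is text: rows parted by semicolons, each of 7 numbers parted by spaces: the turn, a rotation vector about the tool's x, y, z in rad, then the shift along the tool's x, y, z in mm, then the opening, from 0 (shut) to 1 (fully open). In form: rx ry rz x y z grip; .... A call has exactly 10 rows; each row is the pose to reach, as a shift and turn from the pose commanded when the call began, along the tool's axes at that moment; what a row does not reach only later rows make up. A row lasts 1/10 s, in which the tool goes at most 50 mm and 8.59 degrees, less where a joint would pass 70% of its speed; a pose out of reach is approached as far as the arm can. A call with a gripper value outside its range is refused whole. The fingers move at their own pace and stop on an object; "newtons" is the grip in N (left out, the last holds). Time passes only in rows, so rows that repeat a pose let the fingers close, or fill a call up. It gives the time, the measured TCP pose, the force and the opening at its end, in the units of the state.
- observe(): the state, without advancing time (a new reading comes with each control period).
- viewer.snapshot(name): name is "scene" or "top" or "wrist"; returns a dict with "pixels" (400x640x3 uint8, red, green, blue), "range_z" (400x640 float32, m along the optical axis (not along the pixel's ray), 0 where there is no reading), "camera_matrix" (3x3 intrinsics, pixels), "extrinsics" (4x4, takes a point from camera to world coordinates); the wrist camera has in their place "hand_eye" (4x4, takes a point from camera to tool coordinates, whose origin is the TCP and whose axes are the flange's). Camera axes: x right, y down, z forward; pixel columns grow to the right and rows downward; lengths in m; the calibration is good to about 2 mm. A picture is of the moment at which its call begins: read the wrist's pose just before it.
- robot.close_job(): hands the job in, once; it reports no verdict.
The state is a dict: "clock": time; "joint_pos": joint angles; "joint_vel": joint speeds; "effort": joint torques, N m; "position": TCP position; "eef_rot": TCP orientation; "contact_force": force on the tool from outside, world axes, zero at the start; "moment": the same for the moment, N m; "width": finger opening in m.
Only numpy, scipy, OpenCV 4.12 (cv2) and the standard library are available. Lean on these libraries where they do the work, as an engineer would, in place of code of your own. Each camera call takes 0.05 s, during which the arm holds its last target. There are 200 camera calls.

### The job

On the bench press, bring the toy eye (the round button with the stem standing up, not the flat washer in the other cup) under the ram: draw the spring index pin by its knob, turn the die table by one hole, whichever way brings the eye to the ram, letting the pin back down once it is off the old hole so that it rides on the plate beneath, and keep turning gently until it drops fully home into the next hole by itself. Neither ram the pin onto the plate nor wrench it against the side of a hole, keep the eye and the washer lying in their cups, let go of the knob, and leave the other things on the table alone.

Things in the scene. Friction and masses are not known exactly. Their poses are not given: they have to be found in the camera images.
- press: grey cast hand press, fixed to the table; base 375 x 236 mm. Origin: on the vertical axis of the round die table, at the bench. Its +x points from that axis to the column that carries the head (62 mm wide, it overhangs from x = 30 mm on, underside 205 mm above the bench; the lever stands up behind it), its z up. The die table is 230 mm across, its top 65 mm above the bench, and carries six dies (up to 36 mm across and 16 mm high) on a circle of 50 mm radius
- turret (a joint): angle of the die table about the vertical axis through the press origin, rad, 0 at the start, positive counterclockwise seen from above; it has no stop and stays where it is left (drag about 0.45 N m, 5 N at the knob). At angle a the knob stands at press-frame direction pi + a, 95 mm from the axis; the knob, the dies and the work all turn with it
- plunger (a joint): height by which the index pin is drawn, m: 0 = fully home in a hole, about 0.0085 = its nose rides on the face of the index plate, 0.014 = upper stop. A spring pulls it down with about 6.5 N when home and 9.5 N at the stop
- knob_grip (a point): middle of the black fluted knob of the index pin, a cylinder 25 mm across and 24 mm high that stands on the rim of the die table; with the pin home this point is 100 mm above the bench, the knob's underside 88 mm and the 18 mm wide steel housing below it reaches 85 mm. The knob spins freely on the pin. Nothing else within 25 mm of it is higher than 81 mm above the bench, except the work
- pin: steel index pin under the knob, 10 mm thick with a slightly chamfered nose (0.7 mm), out of sight below the die table. Origin: on the pin's axis, at bench height while it is home
- index_plate: fixed plate hidden under the die table, face 45 mm above the bench, axes as the press. Six 12 mm holes on the pin's circle; the pin starts home in one. Both neighbouring holes are bushes set by hand: 1.05 rad on, give or take 0.09, not visible, only felt. Over a hole the pin drops by itself; its side then stops the table (1 mm of play). Over 25 N between pin and plate would mark them
- ram (a point): middle of the underside of the ram's punch, 50 mm from the die table's axis along the press +x, 128 mm above the bench
- eye: black toy eye: round button 26 mm across, 6 mm thick, with a 6 mm stem standing up to 20 mm. It lies loose in one of the two cup dies next to the ram (36 mm across, 14 mm high, 30 mm bore, its floor 73 mm above the bench), at press-frame direction +1.05 or -1.05 rad, 50 mm from the axis. Origin: centre of its underside
- washer: white flat washer, 26 mm across, 4 mm thick, loose in the other cup die. Origin: centre of its underside
- glue_gun: navy hot-glue gun lying on its side, 240 x 150 x 40 mm, on the mat; a bystander. Origin: its underside
- glue_stick_a: pale glue stick, 11 mm thick, 190 mm long, on the mat; a bystander. Origin: its underside
- ribbon_spool: flat spool of ribbon, 64 mm across, 28 mm high; a bystander. Origin: its underside
- eye_jar: clear jar with a white lid, 56 mm across, 65 mm high; a bystander. Origin: its underside
- washer_tray: grey tray in two halves, 100 x 75 x 22 mm; a bystander. Origin: its underside
- screwdriver: screwdriver lying on the table; a bystander. Origin: its underside
- spare_die: brass spare die, 32 mm across, 20 mm high, standing on the press base beside the column; a bystander. Origin: its underside

How it is judged:
On the way, in this order (a step that is already met when the one before it is completed fails the run):
1. the index pin is drawn clear of its hole (value of joint plunger above 0.009 m), for 0.1 s.
2. off the old hole, the pin is let down and rides on the index plate ((value of joint turret above 0.12 rad or value of joint turret below -0.12 rad) and value of joint plunger above 0.006 m and contact force between pin and index_plate above 2 N), for 0.2 s.
At the end, for the whole second after the job is handed in: The pin is home in the next hole (drawn less than 2 mm, die table 0.92 to 1.18 rad from its start), the die table is at rest, the eye lies in its cup within 12 mm of the ram's axis in plan, the washer still lies in its cup (value of joint plunger below 0.002 m and (value of joint turret between 0.92 and 1.18 rad or value of joint turret between -1.18 and -0.92 rad) and velocity of joint turret between -0.03 and 0.03 rad/s and horizontal distance between eye and ram below 0.012 m and z of each of eye, washer in the frame of press above 0.069 m); the robot touches nothing.
It fails at once if the pin is rammed onto the index plate or wrenched against the side of a hole (more than 25 N) (contact force between pin and index_plate above 25 N).
It fails at once if the eye or the washer is tipped in its cup (angle between any of eye, washer's own z axis and vertical above 0.5 rad).
It fails at once if a bystander is shifted by more than 30 mm (distance of any of glue_gun, glue_stick_a, ribbon_spool, eye_jar, washer_tray, screwdriver, spare_die from where it was at the start of the episode above 0.03 m).
It also fails if it takes over 48 s, if anything falls off the work surface, if the arm or the gripper's body presses on something with over 40 N, if the wrist force passes 120 N, or if a joint passes its speed limit or range.

## Working session

There is one attempt and no reset: what is moved stays moved. The work goes in short steps, Python scripts to look and compute and a tool call to move; the robot and the scene stay as the last step left them, time stands still between calls to the robot, and variables do not carry over. Pictures are saved under pics/ and viewed, about 8 in all and at most 12, crops included, and the job is handed in when it is done.

Besides the shell and the picture viewer there is one more tool, called as name(argument=value, ...), one argument or row to a line, values as JSON. send_rows: Moves the arm, as the interface text tells. Its arguments: {"type":"object","properties":{"steps":{"type":"string"},"newtons":{"type":"number"}},"required":["steps"]}

```bash
mkdir -p pics; ls
cat > h.py <<'E'
import numpy as np, cv2
from scipy.spatial.transform import Rotation as R
from plant import observe, viewer, robot
def snap(n):
    s=observe(); d=viewer.snapshot(n)
    if 'extrinsics' in d: T=d['extrinsics']
    else:
        B=np.eye(4); B[:3,:3]=R.from_rotvec(s['eef_rot']).as_matrix(); B[:3,3]=s['position']; T=B@d['hand_eye']
    np.savez(f'pics/{n}_last.npz',px=d['pixels'],z=d['range_z'],K=d['camera_matrix'],T=T)
    return d['pixels'],d['range_z'],np.array(d['camera_matrix']),np.array(T)
def load(n):
    f=np.load(f'pics/{n}_last.npz'); return f['px'],f['z'],f['K'],f['T']
def cloud(z,K,T):
    v,u=np.mgrid[:z.shape[0],:z.shape[1]]
    P=np.stack([(u-K[0,2])*z/K[0,0],(v-K[1,2])*z/K[1,1],z],-1)
    W=P@T[:3,:3].T+T[:3,3]; W[z==0]=np.nan; return W
def save(n,px): cv2.imwrite(f'pics/{n}.png',px[...,::-1])
E
python3 - <<'E'
from h import *
s=observe(); print(s)
for n in('top','scene'):
    px,z,K,T=snap(n); save(n+'1',px); print(n,T.round(3).tolist(),K[0,0])
E
```

```text
pics
{'clock': 0.0, 'joint_pos': array([-1.34960608e+00,  4.80872587e-01,  1.59686192e+00, -7.14865709e-06,
        1.06509629e+00, -4.66109875e-02]), 'joint_vel': array([-0.00078405,  0.00138845,  0.00045689,  0.00025387, -0.00144516,
       -0.00045887]), 'effort': array([ 6.36712110e-03, -9.50635886e+01, -4.30186987e+01,  5.21679613e-04,
        1.22387669e-02, -3.07638493e-05]), 'position': array([ 0.17196708, -0.62663769,  0.40405027]), 'eef_rot': array([-3.11224872e+00, -4.19246095e-01,  1.79264886e-04]), 'contact_force': array([ 0.46267737, -0.20823147,  0.1304118 ]), 'moment': array([-0.01063783, -0.00751384,  0.01013364]), 'width': 0.08569048773710664}
top [[0.029, -0.991, 0.131, 0.407], [-1.0, -0.03, -0.002, -0.112], [0.006, -0.131, -0.991, 1.33], [0.0, 0.0, 0.0, 1.0]] 463.85340125511453
scene [[0.848, 0.429, -0.312, 1.023], [0.53, -0.676, 0.512, -0.841], [0.009, -0.599, -0.8, 1.29], [0.0, 0.0, 0.0, 1.0]] 459.55153994672
```

View pics/top1.png

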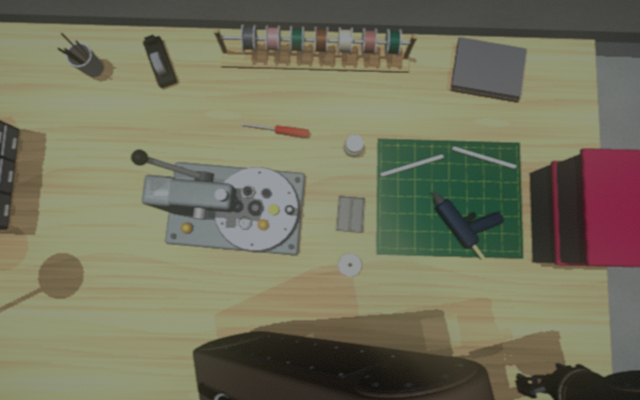

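View pics/scene1.png

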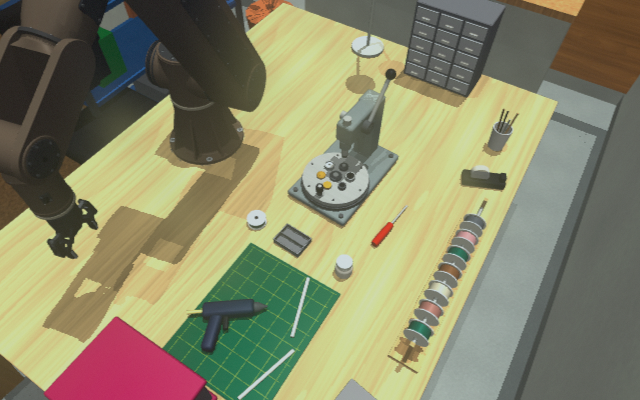

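The press is at top-view pixel (255,208), with its column on the left (world +y) and the knob at about (290,210). Next I'll fit the table and enlarge the view.

Run:
```python
from h import *
px,z,K,T=load('top'); W=cloud(z,K,T)
for p in [(255,208),(290,210),(280,232),(265,172),(225,240)]: print(p,W[p[1],p[0]].round(4))
roi=np.zeros(z.shape,bool); roi[155:262,160:312]=1
m=roi&(abs(W[...,2]-.065)<.004)
p=W[m][:,:2]; 
h=cv2.convexHull(p.astype(np.float32)); 
# robust circle, known R .115
from scipy.optimize import least_squares
h=h[:,0]; f=least_squares(lambda q:np.hypot(h[:,0]-q[0],h[:,1]-q[1])-q[2],[*p.mean(0),.115],loss='soft_l1',f_scale=.002); print('circle',f.x,m.sum(), np.abs(f.fun).max())
m=roi&(W[...,2]>.103)&(W[...,2]<.122); 
n,l,st,c=cv2.connectedComponentsWithStats(m.astype(np.uint8))
for i in range(1,n):
    if st[i,4]>8: print(st[i],W[l==i].mean(0).round(4))
m=roi&(abs(W[...,2]-.205)<.006); print('head',m.sum(),np.nanmean(W[m],0))
a=px[150:265,160:310]; b=cv2.resize(a,None,fx=5,fy=5,interpolation=cv2.INTER_CUBIC)
px2,_,_,_=load('scene'); b2=cv2.resize(px2[140:225,285:400],None,fx=5,fy=5,interpolation=cv2.INTER_CUBIC)
save('topc',b);save('scenec',b2)
# base extents at low height for yaw
m=roi&(W[...,2]>.012)&(W[...,2]<.05); r=cv2.minAreaRect(W[m][:,:2].astype(np.float32)*1000); print(r, np.median(W[m][:,2]))
```

```text
(255, 208) [0.5443 0.0497 0.0785]
(290, 210) [ 0.538  -0.0471  0.1122]
(280, 232) [ 0.4822 -0.0194  0.0621]
(265, 172) [0.6469 0.0285 0.0645]
(225, 240) [0.4573 0.1353 0.0308]
circle [0.54611209 0.05231689 0.11437809] 3525 0.09042366121774903
[284 205  10  10  73] [ 0.5401 -0.043   0.1113]
[182 209   9   5  17] [0.5256 0.2232 0.1116]
head 23 [0.53133498 0.17070434 0.20579792]
((550.3452758789062, 114.15636444091797), (374.9640808105469, 237.8319091796875), 86.59917449951172) 0.029634910454483743
```

View pics/topc.png

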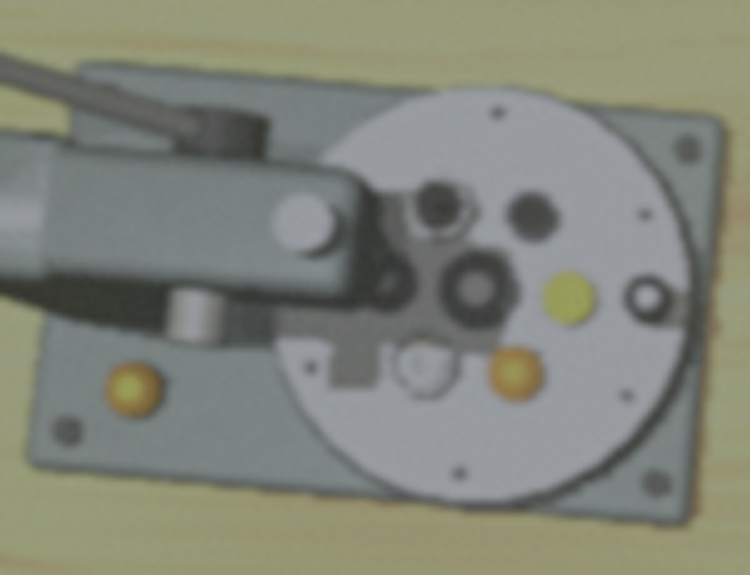

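View pics/scenec.png

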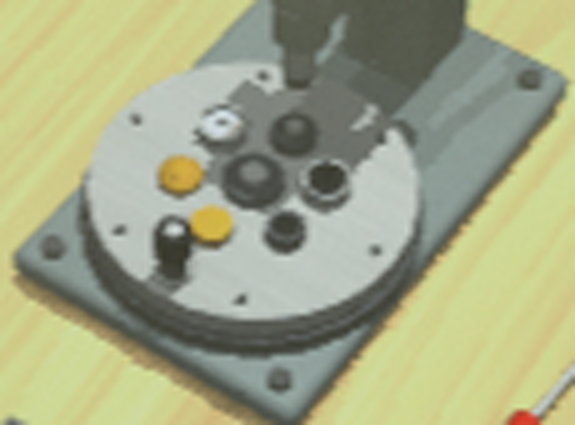

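Everything agrees. The axis is at (0.546, 0.052) and the press yaw is about 1.51 rad. The knob is at about (0.540, −0.043), with its top at 0.111 m. The crop at (437,208) shows the black eye in its cup on the press −y side. The washer at (427,362) is on the +y side. So the turret turns +1.05 rad (CCW). I'll work out the approach with the jaws radial at the knob, so that closing can't wrench the pin.

```bash
cat >> h.py <<'E'
AX=np.array([.5461,.0523]); YAW=1.5115; RK=.095
def knob(a): t=YAW+np.pi+a; return AX+RK*np.array([np.cos(t),np.sin(t)])
def rel(p, jaw=None):
    """tool-frame shift (mm) and z-turn for TCP to world p, jaw axis at world angle"""
    s=observe(); M=R.from_rotvec(s['eef_rot']).as_matrix()
    d=M.T@(np.array(p)-s['position'])*1000
    y=M[:,1]; ja=np.arctan2(y[1],y[0])
    turn=None if jaw is None else -((jaw-ja+np.pi/2)%np.pi-np.pi/2)
    return d.round(1), turn, ja
E
python3 - <<'E'
from h import *
print(knob(0),knob(1.05)); print(rel([*knob(0),.36],YAW+np.pi)); 
d=viewer.snapshot('wrist'); print(d['hand_eye'].round(3))
E
```

```text
[ 0.54047015 -0.04253304] [6.25559128e-01 2.30363608e-04]
(array([ 509.9, -465.7,   44.7]), np.float64(0.32707357728437003), np.float64(-1.3030190763054232))
[[ 0.    -0.955 -0.297  0.077]
 [ 1.     0.    -0.001 -0.001]
 [ 0.001 -0.297  0.955  0.031]
 [ 0.     0.     0.     1.   ]]
```

send_rows(
  steps="0 0 0.02 25 -23 2 1;0 0 0.05 60 -55 5 1;0 0 0.08 95 -87 8 1;0 0 0.11 130 -119 11 1;0 0 0.14 165 -151 14 1;0 0 0.17 200 -183 17 1;0 0 0.2 235 -215 20 1;0 0 0.23 270 -247 23 1;0 0 0.26 305 -279 26 1;0 0 0.29 340 -311 30 1",
  newtons=40,
)

```text
clock: 1.15
position: [0.4183, -0.2352, 0.3747]
eef_rot: [3.141, -0.037, 0.001]
contact_force: [1.4, -2.4, -0.1]
width: 0.0853
```

```bash
python3 -c "
from h import *
print(rel([*knob(0),.36],YAW+np.pi), observe()['joint_pos'].round(2))"
```

```text
(array([ 117.6, -195.5,   14.7]), np.float64(0.03567457378142613), np.float64(-1.5944180798083674)) [-0.58  0.28  2.01 -0.    0.85  1.02]
```

send_rows(
  steps="0 0 0.01 18 -29 2 1;0 0 0.02 36 -59 4 1;0 0 0.03 54 -89 6 1;0 0 0.036 72 -119 9 1;0 0 0.036 88 -147 11 1;0 0 0.036 101 -169 13 1;0 0 0.036 111 -185 14 1;0 0 0.036 117 -195 15 1;0 0 0.036 117 -195 15 1;0 0 0.036 117 -195 15 1",
)

```text
clock: 2.15
position: [0.5386, -0.0449, 0.3595]
eef_rot: [3.14, -0.091, -0.001]
contact_force: [-1.4, 0.5, 0.2]
width: 0.0855
```

```bash
cat >> h.py <<'E'
def knobseen(a=0,n='wrist',lo=.104,hi=.13):
    px,z,K,T=snap(n); W=cloud(z,K,T); k=knob(a)
    m=(abs(W[...,2]-(lo+hi)/2)<(hi-lo)/2)&(np.hypot(W[...,0]-k[0],W[...,1]-k[1])<.025)
    return px,m,W
E
python3 - <<'E'
from h import *
s=observe(); print(s['position'],s['contact_force'].round(1))
px,m,W=knobseen(); save('w1',px)
p=W[m]; print(m.sum(), np.nanmedian(p,0)); (c,r)=cv2.minEnclosingCircle(p[:,:2].astype(np.float32)); print(c,r, np.percentile(p[:,2],[5,50,95]))
print(rel([*knob(0),.258],YAW+np.pi))
E
```

```text
[ 0.53858483 -0.04488559  0.35954833] [-1.4  0.5  0.2]
907 [ 0.54217894 -0.043556    0.1113907 ]
(0.5408136248588562, -0.04357793927192688) 0.01313833799213171 [0.10790111 0.1113907  0.11270568]
(array([  1.9,  -2.8, 101.6]), np.float64(0.0007858644710054818), np.float64(-1.6293067891187882))
```

View pics/w1.png

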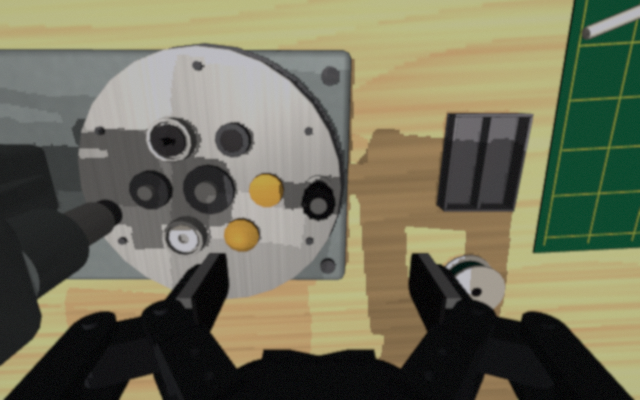

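The wrist view shows the eye with its stem in its cup at (170,140), the washer at (185,237) and the knob at (318,198). It puts the knob at (0.541, −0.0435), matching the top view. Next is the descent.

send_rows(
  steps="0 0 0 0 0 12 1;0 0 0 0 0 25 1;0 0 0 0 0 38 1;0 0 0 0 0 51 1;0 0 0 0 0 62 1;0 0 0 0 0 71 1;0 0 0 0 0 78 1;0 0 0 0 0 83 1;0 0 0 0 0 85 1;0 0 0 0 0 85 1",
)

```text
clock: 3.2
position: [0.5389, -0.0446, 0.2746]
eef_rot: [-3.14, 0.091, 0.0]
contact_force: [-0.5, -0.2, -0.4]
width: 0.0853
```

Run:
```python
from h import *
print(rel([.5407,-.0433,.259],YAW+np.pi),observe()['contact_force'].round(1))
```

```text
(array([ 1.7, -1.4, 15.6]), np.float64(0.0010708914498644972), np.float64(-1.6290217621399288)) [-0.5 -0.2 -0.4]
```

send_rows(
  steps="0 0 0 1 -1 4 1;0 0 0 1.7 -1.4 8 0.9;0 0 0 1.7 -1.4 12 0.7;0 0 0 1.7 -1.4 15 0.5;0 0 0 1.7 -1.4 15.5 0.4;0 0 0 1.7 -1.4 15.5 0.38;0 0 0 1.7 -1.4 15.5 0.38;0 0 0 1.7 -1.4 15.5 0.38;0 0 0 1.7 -1.4 15.5 0.38;0 0 0 1.7 -1.4 15.5 0.38",
  newtons=30,
)

```text
clock: 4.2
position: [0.5407, -0.0433, 0.2593]
eef_rot: [3.14, -0.091, 0.0]
contact_force: [1.2, 0.3, 0.6]
width: 0.0325
```

Run:
```python
from h import *
print(rel([.5407,-.0433,.259],YAW+np.pi),observe()['contact_force'].round(1))
px,m,W=knobseen(); save('w2',px[100:400,150:500])
p=W[m]; print(m.sum(), np.nanmedian(p,0))
```

```text
(array([-0. ,  0. ,  0.3]), np.float64(0.001109846751717214), np.float64(-1.6289828068380765)) [1.2 0.3 0.6]
4699 [ 0.54528487 -0.04398955  0.11182127]
```

View pics/w2.png

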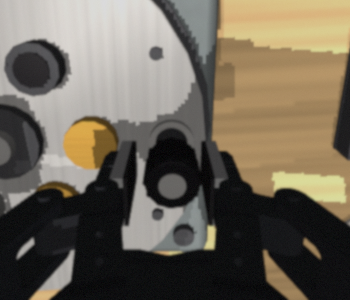

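The knob at (172,170) is centred between the pads (inner faces at about 133 and 203). Closing now.

send_rows(
  steps="0 0 0 0 0 0 0.3;0 0 0 0 0 0 0.28;0 0 0 0 0 0 0.26;0 0 0 0 0 0 0.2;0 0 0 0 0 0 0.1;0 0 0 0 0 0 0;0 0 0 0 0 0 0;0 0 0 0 0 0 0;0 0 0 0 0 0 0;0 0 0 0 0 0 0",
  newtons=30,
)

```text
clock: 5.25
position: [0.5408, -0.0441, 0.2596]
eef_rot: [3.139, -0.091, 0.001]
contact_force: [-2.2, -10.7, 5.8]
width: 0.0241
```

Gripped at 24 mm width. The 11 N reaction is radial, meaning the hand is about 0.8 mm too far in. I'll correct that and draw the pin by 12.5 mm.

send_rows(
  steps="0 0 0 0 0.4 0 0;0 0 0 0 0.8 -1 0;0 0 0 0 0.8 -3 0;0 0 0 0 0.8 -5 0;0 0 0 0 0.8 -7 0;0 0 0 0 0.8 -9 0;0 0 0 0 0.8 -11 0;0 0 0 0 0.8 -12.5 0;0 0 0 0 0.8 -12.5 0;0 0 0 0 0.8 -12.5 0",
)

```text
clock: 6.25
position: [0.5407, -0.0444, 0.2714]
eef_rot: [3.14, -0.091, 0.0]
contact_force: [2.6, -6.0, -10.2]
width: 0.024
```

Run:
```python
from h import *
s=observe(); print(s['position'],s['contact_force'].round(1))
px,m,W=knobseen(lo=.108,hi=.135); p=W[m]; print(m.sum(), np.nanmedian(p,0))
print([ (a,rel([*knob(a),s['position'][2]],YAW+np.pi/2+1.08)[:2]) for a in (.1,.2,.3,.4,.5)])
```

```text
[ 0.54071225 -0.04442505  0.2713926 ] [  2.6  -6.  -10.2]
4991 [ 0.54789087 -0.04337751  0.12291812]
[(0.1, (array([ 9.1, -2.3, -0. ]), np.float64(0.4920035321834604))), (0.2, (array([18.5, -3.7, -0. ]), np.float64(0.4920035321834604))), (0.3, (array([27.7, -6.1, -0. ]), np.float64(0.4920035321834604))), (0.4, (array([36.6, -9.3, -0. ]), np.float64(0.4920035321834604))), (0.5, (array([ 45.2, -13.4,  -0. ]), np.float64(0.4920035321834604)))]
```

The pin is drawn about 11–12 mm, with a downward spring force of about 10 N. Now I turn along the arc with it drawn, rotating the hand gradually so the jaws are tangential by the search zone.

send_rows(
  steps="0 0 0.02 2 0.5 0 0;0 0 0.05 5 0.4 0 0;0 0 0.08 8.5 0.1 0 0;0 0 0.12 11.4 -0.2 0 0;0 0 0.16 14.2 -0.6 0 0;0 0 0.19 17 -1 0 0;0 0 0.22 19.8 -1.6 0 0;0 0 0.25 22.6 -2.2 0 0;0 0 0.28 25.4 -2.9 0 0;0 0 0.3 28.1 -3.7 0 0",
)

```text
clock: 7.3
position: [0.568, -0.0423, 0.2708]
eef_rot: [3.09, -0.562, -0.005]
contact_force: [-3.7, -7.2, -10.6]
width: 0.0242
```

```bash
cat >> h.py <<'E'
AX[:]=[.5461,.0502]
def st():
    s=observe(); p=s['position'][:2]-AX; a=np.arctan2(p[1],p[0])-YAW+np.pi; a=(a+np.pi)%(2*np.pi)-np.pi
    t=a+YAW+np.pi; e=np.array([np.cos(t),np.sin(t)]); f=s['contact_force']
    print('a %.4f r %.2f z %.4f Frad %.1f Ftan %.1f Fz %.1f j6 %.2f w %.4f t %.2f'%(a,np.hypot(*p)*1e3,s['position'][2],f[:2]@e,f[1]*e[0]-f[0]*e[1],f[2],s['joint_pos'][5],s['width'],s['clock'])); return a
E
python3 - <<'E'
from h import *
a=st(); z=observe()['position'][2]
for b in np.linspace(.35,.6,6): print(b.round(2),rel([*knob(b),z])[0])
E
```

```text
a 0.2922 r 95.08 z 0.2708 Frad 6.1 Ftan -5.2 Fz -10.6 j6 1.80 w 0.0242 t 7.30
0.35 [ 4.4 -3.3 -0. ]
0.4 [ 8.1 -6.2 -0. ]
0.45 [11.7 -9.4 -0. ]
0.5 [ 15.1 -12.7  -0.1]
0.55 [ 18.3 -16.2  -0.1]
0.6 [ 21.3 -19.8  -0.1]
```

send_rows(
  steps="0 0 0.02 2 -1 0 0;0 0 0.05 4.7 -3 0 0;0 0 0.08 7 -4.8 0 0;0 0 0.1 9.2 -6.6 0 0;0 0 0.13 11.3 -8.4 0 0;0 0 0.16 13.5 -10.5 0 0;0 0 0.19 15.6 -12.7 0 0;0 0 0.22 17.7 -14.9 0 0;0 0 0.25 19.7 -17.2 0 0;0 0 0.25 21.7 -19.5 0 0",
)

```text
clock: 8.3
position: [0.5954, -0.0317, 0.2708]
eef_rot: [2.996, -0.943, -0.004]
contact_force: [-3.1, -6.6, -10.8]
width: 0.0237
```

Run:
```python
from h import *
a=st(); s=observe(); z=s['position'][2]
px,m,W=knobseen(a,lo=.108,hi=.135); p=W[m]; print(m.sum(), np.nanmedian(p,0))
```

```text
a 0.6013 r 95.55 z 0.2708 Frad 4.1 Ftan -6.1 Fz -10.8 j6 2.08 w 0.0237 t 8.30
5132 [ 0.5973114  -0.03268902  0.12250945]
```

send_rows(
  steps="0 0 0 0 0 0.3 0;0 0 0 0 0 0.6 0;0 0 0 0 0 0.9 0;0 0 0 0 0 1.2 0;0 0 0 0 0 1.5 0;0 0 0 0 0 1.8 0;0 0 0 0 0 2 0;0 0 0 0 0 2.2 0;0 0 0 0 0 2.2 0;0 0 0 0 0 2.2 0",
)

```text
clock: 9.35
position: [0.596, -0.0313, 0.2694]
eef_rot: [-2.997, 0.941, 0.0]
contact_force: [-3.6, -3.2, -10.9]
width: 0.0239
```

```bash
python3 -c "
from h import *
st()"
```

```text
a 0.6086 r 95.55 z 0.2694 Frad 0.8 Ftan -4.7 Fz -10.9 j6 2.08 w 0.0239 t 9.35
```

send_rows(
  steps="0 0 0 0 0 0.2 0;0 0 0 0 0 0.4 0;0 0 0 0 0 0.6 0;0 0 0 0 0 0.8 0;0 0 0 0 0 0.8 0;0 0 0 0 0 0.8 0;0 0 0 0 0 0.8 0;0 0 0 0 0 0.8 0;0 0 0 0 0 0.8 0;0 0 0 0 0 0.8 0",
)

```text
clock: 10.35
position: [0.596, -0.0314, 0.2687]
eef_rot: [-2.997, 0.941, 0.0]
contact_force: [-4.7, -3.2, -10.1]
width: 0.0241
```

```bash
python3 -c "
from h import *
st()"
```

```text
a 0.6085 r 95.62 z 0.2687 Frad 0.2 Ftan -5.6 Fz -10.1 j6 2.08 w 0.0241 t 10.35
```

send_rows(
  steps="0 0 0 0 0 0.2 0;0 0 0 0 0 0.4 0;0 0 0 0 0 0.6 0;0 0 0 0 0 0.7 0;0 0 0 0 0 0.7 0;0 0 0 0 0 0.7 0;0 0 0 0 0 0.7 0;0 0 0 0 0 0.7 0;0 0 0 0 0 0.7 0;0 0 0 0 0 0.7 0",
)

```text
clock: 11.35
position: [0.596, -0.0314, 0.2682]
eef_rot: [-2.997, 0.941, -0.0]
contact_force: [-6.4, -0.9, -6.2]
width: 0.024
```

```bash
python3 -c "
from h import *
st()"
```

```text
a 0.6087 r 95.63 z 0.2682 Frad -2.6 Ftan -6.0 Fz -6.2 j6 2.08 w 0.0240 t 11.35
```

Fz fell from −10.5 to −6 N, so the pin has touched the plate gently. I'll ease down slightly more, then open to cage the knob.

send_rows(
  steps="0 0 0 0 0 0.2 0;0 0 0 0 0 0.4 0;0 0 0 0 0 0.4 0;0 0 0 0 0 0.4 0.27;0 0 0 0 0 0.4 0.3;0 0 0 0 0 0.4 0.33;0 0 0 0 0 0.4 0.36;0 0 0 0 0 1.5 0.36;0 0 0 0 0 3 0.36;0 0 0 0 0 4 0.36",
  newtons=20,
)

```text
clock: 12.35
position: [0.5961, -0.0314, 0.2639]
eef_rot: [-2.997, 0.941, -0.0]
contact_force: [0.6, 0.5, -0.5]
width: 0.0309
```

Run:
```python
from h import *
a=st(); s=observe(); z=s['position'][2]
px,m,W=knobseen(a,lo=.106,hi=.135); p=W[m]; print(m.sum(), np.nanmedian(p,0)); save('w3',px[100:400,150:500])
for b in (.65,.7,.75,.8,.85,.9,.95): print(b,rel([*knob(b),z],YAW+np.pi/2+1.05)[:2])
```

```text
a 0.6096 r 95.69 z 0.2639 Frad -0.1 Ftan 0.7 Fz -0.5 j6 2.08 w 0.0309 t 12.35
5459 [ 0.59813326 -0.03249991  0.11994707]
0.65 (array([ 0.9, -3.9, -0.2]), np.float64(-0.028142516166068887))
0.7 (array([ 2.5, -8.4, -0.2]), np.float64(-0.028142516166068887))
0.75 (array([  3.9, -12.9,  -0.2]), np.float64(-0.028142516166068887))
0.8 (array([  5.1, -17.5,  -0.2]), np.float64(-0.028142516166068887))
0.85 (array([  6. , -22.2,  -0.2]), np.float64(-0.028142516166068887))
0.9 (array([  6.7, -26.9,  -0.2]), np.float64(-0.028142516166068887))
0.95 (array([  7.2, -31.6,  -0.2]), np.float64(-0.028142516166068887))
```

View pics/w3.png

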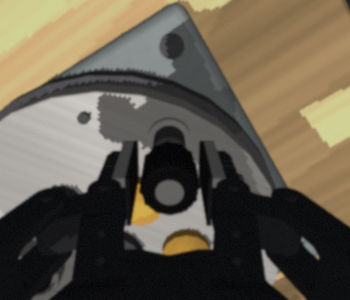

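The pin rides on the plate: the knob top at (170,190) is 8 mm above its home height, and the knob stands free between the pads. Next the trailing pad pushes the table toward the search zone.

send_rows(
  steps="0 0 -0.01 0.5 -2 0 0.36;0 0 -0.02 1 -4 0 0.36;0 0 -0.03 1.8 -6.3 0 0.36;0 0 -0.03 2.6 -8.7 0 0.36;0 0 -0.03 3.3 -11 0 0.36;0 0 -0.03 4 -13.3 0 0.36;0 0 -0.03 4.7 -15.6 0 0.36;0 0 -0.03 5.3 -18 0 0.36;0 0 -0.03 5.7 -20.3 0 0.36;0 0 -0.03 6 -22.2 0 0.36",
)

```text
clock: 13.4
position: [0.6131, -0.0173, 0.2639]
eef_rot: [3.01, -0.894, -0.003]
contact_force: [-6.1, -12.4, 4.5]
width: 0.0309
```

```bash
cat >> h.py <<'E'
def look(targets=(), name=None):
    a=st(); s=observe(); z=s['position'][2]
    px,m,W=knobseen(a,lo=.106,hi=.135); p=W[m]
    # knob top height and centre from top-face pixels
    top=np.percentile(p[:,2],80); q=p[abs(p[:,2]-np.median(p[:,2]))<.002]
    print('knob z med %.4f p80 %.4f  xy'%(np.median(p[:,2]),top), m.sum())
    if name: save(name,px[100:400,150:500])
    for b in targets: print(b,rel([*knob(b),z])[0])
E
python3 -c "
from h import *
look((.88,.9,.92,.94,.96,.98))"
```

```text
a 0.8411 r 95.10 z 0.2639 Frad 4.5 Ftan -13.1 Fz 4.5 j6 2.07 w 0.0309 t 13.40
knob z med 0.1200 p80 0.1256  xy 5361
0.88 [ 0.5 -3.4  0. ]
0.9 [ 0.9 -5.2  0. ]
0.92 [ 1.1 -7.1 -0. ]
0.94 [ 1.4 -9.  -0. ]
0.96 [  1.5 -10.9  -0. ]
0.98 [  1.7 -12.8  -0. ]
```

send_rows(
  steps="0 0 0 0.1 -1.1 0 0.36;0 0 0 0.3 -2.2 0 0.36;0 0 0 0.5 -3.3 0 0.36;0 0 0 0.7 -4.4 0 0.36;0 0 0 0.9 -5.5 0 0.36;0 0 0 1.1 -6.6 0 0.36;0 0 0 1.2 -7.7 0 0.36;0 0 0 1.3 -8.8 0 0.36;0 0 0 1.4 -9.8 0 0.36;0 0 0 1.4 -9.8 0 0.36",
)

```text
clock: 14.45
position: [0.6197, -0.0097, 0.2639]
eef_rot: [3.01, -0.894, -0.002]
contact_force: [-5.4, -8.4, 3.9]
width: 0.031
```

```bash
python3 -c "
from h import *
look((.96,.98,1.0,1.05,1.1))"
```

```text
a 0.9469 r 94.92 z 0.2639 Frad 1.1 Ftan -9.9 Fz 3.9 j6 2.09 w 0.0310 t 14.45
knob z med 0.1199 p80 0.1255  xy 5393
0.96 [ 0.2 -1.2 -0. ]
0.98 [ 0.4 -3.1 -0. ]
1.0 [ 0.5 -5.  -0. ]
1.05 [ 0.6 -9.8 -0. ]
1.1 [  0.5 -14.5  -0. ]
```

Steady drag is about 10 N at the hand, with the pin still riding. Now I search in 2 mm steps, which is no more than the hole's play, and check the knob height after each.

send_rows(
  steps="0 0 0 0 -0.3 0 0.36;0 0 0 0 -0.5 0 0.36;0 0 0 0.1 -0.8 0 0.36;0 0 0 0.1 -1 0 0.36;0 0 0 0.1 -1.3 0 0.36;0 0 0 0.2 -1.5 0 0.36;0 0 0 0.2 -1.8 0 0.36;0 0 0 0.2 -2 0 0.36;0 0 0 0.2 -2 0 0.36;0 0 0 0.2 -2 0 0.36",
)

```text
clock: 15.5
position: [0.6208, -0.0083, 0.2639]
eef_rot: [3.01, -0.894, -0.003]
contact_force: [-5.5, -10.5, 3.2]
width: 0.0311
```

```bash
python3 -c "
from h import *
look((1.0,))"
```

```text
a 0.9663 r 94.90 z 0.2639 Frad 2.1 Ftan -11.6 Fz 3.2 j6 2.09 w 0.0311 t 15.50
knob z med 0.1199 p80 0.1257  xy 5383
1.0 [ 0.3 -3.2 -0. ]
```

send_rows(
  steps="0 0 0 0 -0.3 0 0.36;0 0 0 0 -0.5 0 0.36;0 0 0 0.1 -0.8 0 0.36;0 0 0 0.1 -1 0 0.36;0 0 0 0.1 -1.3 0 0.36;0 0 0 0.1 -1.5 0 0.36;0 0 0 0.1 -1.8 0 0.36;0 0 0 0.1 -2 0 0.36;0 0 0 0.1 -2 0 0.36;0 0 0 0.1 -2 0 0.36",
)

```text
clock: 16.55
position: [0.622, -0.0066, 0.2638]
eef_rot: [3.01, -0.894, -0.003]
contact_force: [-6.7, -10.3, 3.6]
width: 0.0306
```

```bash
python3 -c "
from h import *
look((1.0,))"
```

```text
a 0.9874 r 94.84 z 0.2638 Frad 0.8 Ftan -12.3 Fz 3.6 j6 2.09 w 0.0306 t 16.55
knob z med 0.1199 p80 0.1256  xy 5371
1.0 [ 0.3 -1.2 -0. ]
```

send_rows(
  steps="0 0 0 0 -0.3 0 0.36;0 0 0 0 -0.5 0 0.36;0 0 0 0.1 -0.8 0 0.36;0 0 0 0.1 -1 0 0.36;0 0 0 0.1 -1.3 0 0.36;0 0 0 0.1 -1.5 0 0.36;0 0 0 0.1 -1.8 0 0.36;0 0 0 0.1 -2 0 0.36;0 0 0 0.1 -2 0 0.36;0 0 0 0.1 -2 0 0.36",
)

```text
clock: 17.6
position: [0.6232, -0.005, 0.2638]
eef_rot: [3.01, -0.894, -0.003]
contact_force: [-6.4, -9.3, 2.7]
width: 0.0309
```

```bash
python3 -c "
from h import *
look((1.0,1.05))"
```

```text
a 1.0084 r 94.80 z 0.2638 Frad 0.2 Ftan -11.3 Fz 2.7 j6 2.09 w 0.0309 t 17.60
knob z med 0.1198 p80 0.1256  xy 5383
1.0 [0.1 0.8 0. ]
1.05 [ 0.3 -3.9  0. ]
```

send_rows(
  steps="0 0 0 0 -0.3 0 0.36;0 0 0 0 -0.5 0 0.36;0 0 0 0.1 -0.8 0 0.36;0 0 0 0.1 -1 0 0.36;0 0 0 0.1 -1.3 0 0.36;0 0 0 0.1 -1.5 0 0.36;0 0 0 0.1 -1.8 0 0.36;0 0 0 0.1 -2 0 0.36;0 0 0 0.1 -2 0 0.36;0 0 0 0.1 -2 0 0.36",
)

```text
clock: 18.65
position: [0.6244, -0.0033, 0.2637]
eef_rot: [3.01, -0.894, -0.003]
contact_force: [-4.9, -9.7, 1.0]
width: 0.0307
```

```bash
python3 -c "
from h import *
look((1.05,))"
```

```text
a 1.0302 r 94.82 z 0.2637 Frad 1.4 Ftan -10.8 Fz 1.0 j6 2.10 w 0.0307 t 18.65
knob z med 0.1197 p80 0.1256  xy 5400
1.05 [ 0.2 -1.9 -0. ]
```

send_rows(
  steps="0 0 0 0 -0.2 0 0.36;0 0 0 0 -0.4 0 0.36;0 0 0 0 -0.6 0 0.36;0 0 0 0 -0.8 0 0.36;0 0 0 0.1 -1 0 0.36;0 0 0 0.1 -1.2 0 0.36;0 0 0 0.1 -1.4 0 0.36;0 0 0 0.1 -1.6 0 0.36;0 0 0 0.1 -1.8 0 0.36;0 0 0 0.1 -1.8 0 0.36",
)

```text
clock: 19.7
position: [0.6254, -0.0017, 0.2635]
eef_rot: [3.01, -0.894, -0.003]
contact_force: [-4.9, -8.0, -2.0]
width: 0.0312
```

```bash
python3 -c "
from h import *
look((1.05,))"
```

```text
a 1.0504 r 94.78 z 0.2635 Frad 0.3 Ftan -9.4 Fz -2.0 j6 2.10 w 0.0312 t 19.70
knob z med 0.1195 p80 0.1255  xy 5380
1.05 [0.2 0.  0. ]
```

The knob has sunk 0.4 mm and Fz has shifted from +4 to −2 N. The nose may be at the hole edge and partly held by pad friction. I'll back off slightly to let it settle.

send_rows(
  steps="0 0 0 0 0.3 0 0.36;0 0 0 0 0.6 0 0.36;0 0 0 0 0.9 0 0.36;0 0 0 0 1.2 0 0.36;0 0 0 0 1.5 0 0.36;0 0 0 0 1.8 0 0.36;0 0 0 0 2 0 0.36;0 0 0 0 2 0 0.36;0 0 0 0 2 0 0.36;0 0 0 0 2 0 0.36",
)

```text
clock: 20.75
position: [0.6251, -0.0028, 0.2641]
eef_rot: [-3.011, 0.895, -0.0]
contact_force: [0.2, -0.3, 0.0]
width: 0.0306
```

```bash
python3 -c "
from h import *
look((1.05,))"
```

```text
a 1.0387 r 95.13 z 0.2641 Frad 0.3 Ftan -0.2 Fz 0.0 j6 2.10 w 0.0306 t 20.75
knob z med 0.1194 p80 0.1255  xy 5342
1.05 [-0.1 -1.1 -0. ]
```

send_rows(
  steps="0 0 0 0 -0.6 0 0.36;0 0 0 0 -1.2 0 0.36;0 0 0 0 -1.8 0 0.36;0 0 0 0 -2.1 0 0.36;0 0 0 0 -2.4 0 0.36;0 0 0 0 -2.7 0 0.36;0 0 0 0 -3 0 0.36;0 0 0 0 -3.3 0 0.36;0 0 0 0 -3.5 0 0.36;0 0 0 0 -3.5 0 0.36",
)

```text
clock: 21.8
position: [0.6266, -0.0001, 0.2637]
eef_rot: [3.011, -0.896, -0.001]
contact_force: [-1.9, -3.5, -4.1]
width: 0.0309
```

```bash
python3 -c "
from h import *
look((1.1,))"
```

```text
a 1.0720 r 94.93 z 0.2637 Frad 0.2 Ftan -4.0 Fz -4.1 j6 2.10 w 0.0309 t 21.80
knob z med 0.1122 p80 0.1270  xy 4726
1.1 [-0.1 -2.6  0.1]
```

The pin dropped: the knob top is at 0.1122 against 0.1118 when home, with only 4 N tangential. I'll back off, then open.

send_rows(
  steps="0 0 0 0 0.5 0 0.36;0 0 0 0 1 0 0.36;0 0 0 0 1.5 0 0.36;0 0 0 0 2 0 0.36;0 0 0 0 2.5 0 0.36;0 0 0 0 3 0 0.36;0 0 0 0 3 0 0.36;0 0 0 0 3 0 0.5;0 0 0 0 3 0 0.65;0 0 0 0 3 0 0.8",
)

```text
clock: 22.85
position: [0.6253, -0.0025, 0.264]
eef_rot: [-3.011, 0.896, -0.0]
contact_force: [0.6, -0.1, 1.0]
width: 0.0676
```

```bash
python3 -c "
from h import *
look((1.1,),'w4')"
```

```text
a 1.0429 r 95.09 z 0.2640 Frad 0.6 Ftan 0.3 Fz 1.0 j6 2.10 w 0.0676 t 22.85
knob z med 0.1114 p80 0.1121  xy 2340
1.1 [-0.2 -5.4 -0. ]
```

View pics/w4.png

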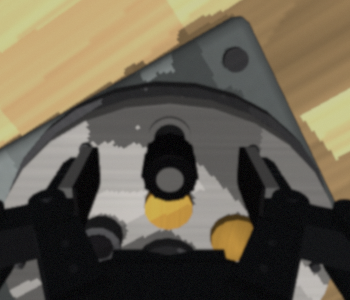

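The knob stands free at home height (top 0.1114) between the wide-open fingers, at (170,180). Now I retreat straight up and check.

send_rows(
  steps="0 0 0 0 0 -3 0.9;0 0 0 0 0 -10 1;0 0 0 0 0 -22 1;0 0 0 0 0 -36 1;0 0 0 0 0 -50 1;0 0 0 0 0 -66 1;0 0 0 0 0 -82 1;0 0 0 0 0 -95 1;0 0 0 0 0 -100 1;0 0 0 0 0 -100 1",
)

```text
clock: 23.9
position: [0.6254, -0.0025, 0.365]
eef_rot: [-3.011, 0.896, -0.002]
contact_force: [-1.5, -0.6, -0.8]
width: 0.0855
```

Run:
```python
from h import *
st()
px,m,W=knobseen(1.03); p=W[m]; (c,r)=cv2.minEnclosingCircle(p[:,:2].astype(np.float32))
q=np.array(c)-AX; a=(np.arctan2(q[1],q[0])-YAW-np.pi+2*np.pi)%(2*np.pi)
print('knob',c,r,np.median(p[:,2]),'angle',a,'rad',np.hypot(*q))
t,_,_,_=snap('top'); s,_,_,_=snap('scene')
f=lambda i:cv2.resize(i,None,fx=4,fy=4,interpolation=cv2.INTER_CUBIC)[:400,:]
a=f(t[150:250,210:310]); b=f(s[130:230,290:390]); save('fin',np.hstack([a,b]))
```

```text
a 1.0434 r 95.23 z 0.3650 Frad -0.9 Ftan -1.4 Fz -0.8 j6 2.10 w 0.0855 t 23.90
knob (0.625238299369812, -0.0018031903309747577) 0.013180652633309364 0.11150593070350637 angle 1.0487299245063202 rad 0.09469531261760304
```

View pics/fin.png

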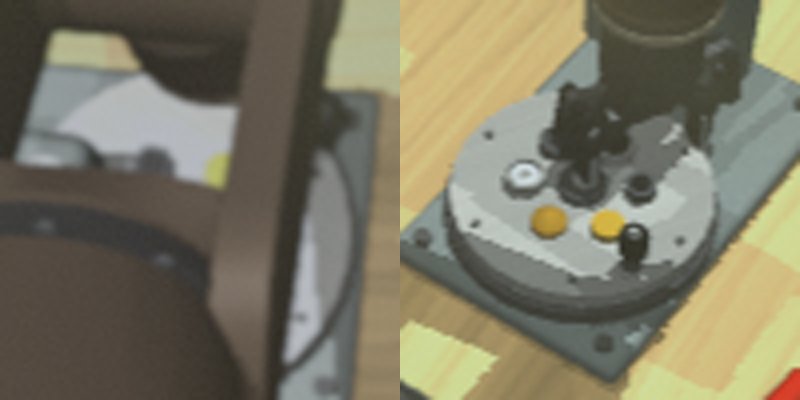

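```bash
python3 -c "
from h import *
robot.close_job(); print(observe()['clock'])"
```

```text
the job is handed in; nothing more can be done
the job is handed in; nothing more can be done
```

The eye should now be under the ram, and I have handed the job in. By the last look, the pin is home in the next hole.

**What I did:** I gripped the knob with the jaws radial and drew the pin about 11 mm. I turned the table counterclockwise (positive) to about 0.6 rad, then lowered the pin gently onto the plate and loosened the grip so it rode on its own spring. One pad then pushed the table on in steps of about 2 mm until the pin dropped in at about 1.05 rad. The sideways force read 4 N after the drop and peaked at 13 N while turning, read only at the end of each call. Then I opened the gripper and backed straight up.

**Last checks (at 23.9 s):**
- **Pin and table:** the knob top is at 0.1115 m, the same as home at the start (0.111–0.112 m). The knob's direction puts the table at about 1.05 rad.
- **Washer:** it lies flat in its cup in the scene view.
- **Robot:** it stands clear with the gripper open, and the contact force is within noise (about 2 N or less).

**Not confirmed:**
- **Eye:** it was hidden by the gripper and the press head, so its place under the ram is inferred from the table angle and the gentle motion.
- **Bystanders:** I did not measure them again, but the arm met no unexpected contact.

**Odd reading:** just before the drop, the knob sank about 0.5 mm and the vertical force shifted. I took this as the nose reaching the hole's edge, so I backed off once before pushing on.

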